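# Seat the offset bracket in its jig and lock the keeper

## Robot

A 6-joint arm with a two-finger parallel gripper is mounted at the origin on the work surface; the furniture and walls round the work are solid. World frame = base frame: x ahead of the robot, y to its left, z up, the work surface at z = 0. Lengths are in m, angles in rad, forces in N, time in s.
With the tool pointing down it reaches from about 0.3 to 0.775 m from the base axis. Payload 14.6 kg.
Tool frame: the origin (TCP) lies on the centre line of the jaws, within the pads' length; the fingertips stand 19 mm ahead of it and the grasp point (between the pads) is the TCP; y points along the fingers, x is the direction in which the jaws open and shut, and the axes are right-handed (so a half turn about y gives the same grasp; the last joint's range is limited). The gripper opens to 94 mm and grips with 3 to 60 N. Pads are 16 mm wide; open, the fingers measure 119 mm over their backs; the gripper's body (75 mm by 177 mm) begins 78 mm behind the grasp point.
Start: joints at [1.043, 0.3, 1.521, -0, 1.321, -0.067], TCP at [0.245, 0.493, 0.187] pointing down, gripper open.
Joint ranges: [-3.03, 3.03], [-0.79, 2.21], [0.23, 2.52], [-1.04, 4.18], [0, 3.07], [-2.55, 2.55]. Speed limits (rad/s): [2.22, 2.22, 2.57, 3.14, 3.14, 3.14].

## Interface

Orientations are given as [roll, pitch, yaw] about the fixed x, y, z axes, in that order (R = Rz(yaw) Ry(pitch) Rx(roll)).
In Python, from station import ctrl, optics gives the robot as it stands.
- The arm moves only by the tool jog_arm, never from a script. Its argument "targets" is a list of rows, each a list of 3 entries, a list of its own where there are three numbers: the finger opening in cm, from 0 to 9.4, then the shift along the tool's x, y, z in cm, then the turn about the tool's y in rad. A call has 1 to 10 rows; each row is the pose to reach, as a shift and turn from the pose commanded when the call began, along the tool's axes at that moment; what a row does not reach only later rows make up. A row lasts 1/10 s, in which the tool goes at most 50 mm and 8.59 degrees, less where a joint would pass 70% of its speed; a pose out of reach is approached as far as the arm can. A call with a gripper value outside its range is refused whole. The fingers move at their own pace and stop on an object; "grip_force" is the grip in N (left out, the last holds). Time passes only in rows, so rows that repeat a pose let the fingers close. It gives the time, the measured TCP pose, the force and the opening at its end, in the units of the state.
- ctrl.get_obs(): the state, without advancing time (a new reading comes with each control period).
- optics.camera(name): name is "side" or "top"; returns a dict with "img" (400x640x3 uint8, red, green, blue), "range_z" (400x640 float32, m along the optical axis (not along the pixel's ray), 0 where there is no reading), "camera_matrix" (3x3 intrinsics, pixels), "world_to_cam" (4x4, takes a point from world to camera coordinates). Camera axes: x right, y up, looking along -z (the intrinsics and any distortion apply to the point x, -y, -z); pixel columns grow to the right and rows downward; lengths in m; the calibration is good to about 2 mm. A picture is of the moment at which its call begins.
- ctrl.hand_in(): hands the job in, once; it reports no verdict.
The state is a dict: "time_s": time; "qpos": joint angles; "joint_vel": joint speeds; "tau": joint torques, N m; "ee_pos": TCP position; "eef_rot": TCP orientation; "force": force on the tool from outside, world axes, zero at the start; "moment": the same for the moment, N m; "grip_width": finger opening in m.
Only numpy, scipy, OpenCV 4.12 (cv2) and the standard library are available. Lean on these libraries where they do the work, as an engineer would, in place of code of your own. Each camera call takes 0.05 s, during which the arm holds its last target. There are 200 camera calls.

## Task

Take the T-shaped bracket out of the slotted stand, lay it down flat on the bench with its lug upward and let go of it, then take it again by the lug. Turn it until its outline matches the cutout of the jig and set it fully down in the cutout, then swing the jig's keeper fully home over the bracket, up to its stop. Leave the loose nut, centre punch and red pliers where they lie.

Things in the scene. Friction and masses are not known exactly. Their poses are not given: they have to be found in the camera images.
- bracket: Plain steel bracket, 0.35 kg: flat T-shaped plate with an off-centre stem, a lug on one face. Frame as it lies flat, lug up: origin on the underside, mid cross bar; z up, x along the bar, y to the stem. Bar x -60..60, y -20..20; stem x -40..0, y 20..62; plate z 0..10 mm. It starts on edge in the stand, stem up (its y axis up), lug side (z axis) level and roughly away from the robot.
- lug (a point): Centre of the lug's top, (-5, 15, 40) mm in the bracket's frame. The lug is an upright block on the plate's face: x -25..15, y 9..21 (12 mm thick), z 10..40 mm. On its edge the bracket cannot stand alone; leaned back about 45 degrees towards its plain face and let go, it falls flat with the lug up.
- bracket_stem (a point): Point of the bracket at the middle of the stem's end, on the underside: (-20, 62, 0) mm in the bracket's frame.
- stand: Fixed dark steel stand, 70 x 150 x 26 mm, origin at the centre of its underside on the bench. A slot runs along its y axis: 13 mm wide, 126 mm long, its floor 6 mm and its two cheeks (8 mm thick) 26 mm above the bench. The bracket stands in it, its stem's end 88 mm and the lug's underside 35 mm above the bench.
- jig: Fixed jig: dark base plate with aluminium strips screwed on it that leave one T-shaped cutout; x -80..102, y -42..84 mm about its origin (on the bench, under the middle of the cutout's cross bar). The strips' top is 18 mm above the bench, screw heads 3 mm more. At its (72, 5.5) mm stands the keeper's stop pin, 8 mm thick, up to 30 mm above the bench.
- pocket (a point): Floor of the cutout, 8 mm above the bench, mid cross bar: the place of the bracket's origin. Axes are the jig's; the bracket's must agree with them: bar along x, stem to +y. The cutout is the bracket's outline with 2.5 mm clearance all round, 10 mm deep: the seated plate is flush with the strips, only the lug stands out, its top 48 mm above the bench.
- pocket_stem (a point): Point on the cutout's floor where bracket_stem belongs: (-20, 62) mm from pocket.
- pivot (a point): Vertical hinge axis of the keeper, at the underside of its arm, 21 mm above the bench; (82, -8) mm from the jig's origin in the jig's axes. The arm is a flat steel bar 18 mm wide, 8 mm thick (21 to 29 mm above the bench), reaching 45 mm from the pivot.
- keeper_pin (a point): Centre of the top of the keeper's upright round handle pin. The pin is 12 mm thick and stands 36 mm above the keeper's arm, its top 65 mm above the bench, 38 mm from the pivot.
- keeper (a joint): Keeper angle, rad. 0 is shut, at its stop: the arm points along the jig's -x, over the end of the bracket's bar with 3 mm of air above the plate. It opens anticlockwise seen from above, up to 2.0; it starts open at 1.3 to 1.8, clear of the cutout, turns with light friction (about 1 N at the pin) and stays where it is left.
- nut_m24: Loose steel nut, about 36 x 41 x 19 mm, lying flat; origin at the centre of its underside. Leave it alone.
- centre_punch: Loose dark centre punch, 118 mm long, 13 mm thick, lying on the bench; origin at the middle of its underside. Leave it alone.
- pliers_red: Loose red-handled pliers, 196 x 63 x 14 mm, lying on the bench; origin at the middle of the underside. Leave them alone.
There are look-alikes about, which are no part of the job. Several things have the shape of the bracket; the one meant has the colours described above.

How it is judged:
On the way, in this order (a step that is already met when the one before it is completed fails the run):
1. the bracket lies flat on the bench, lug up, and is let go (angle between bracket's own z axis and vertical below 0.1 rad and height (world z) of bracket below 0.004 m and contact force between the fingers and bracket below 0.3 N), for 0.2 s.
2. the bracket is fully down in the cutout of the jig (horizontal distance between bracket and pocket below 0.006 m and horizontal distance between bracket_stem and pocket_stem below 0.007 m and z of bracket in the frame of pocket below 0.003 m and angle between bracket's own z axis and vertical below 0.05 rad), for 0.2 s.
3. the keeper is swung home over it (all of step 2 and value of joint keeper below 0.12 rad), for 0.2 s.
At the end, for the whole second after the job is handed in: The bracket rests in the cutout (origin within 6 mm and stem end within 7 mm of their places seen from above, underside within 3 mm of the floor, tilted less than 0.05 rad, at rest) and the keeper is shut over it (below 0.12 rad) (all of step 3 and linear speed of bracket below 0.01 m/s); the robot touches nothing.
It fails at once if the nut is moved more than 30 mm (distance of nut_m24 from where it was at the start of the episode above 0.03 m).
It fails at once if the centre punch is moved more than 30 mm (distance of centre_punch from where it was at the start of the episode above 0.03 m).
It fails at once if the pair of red pliers is moved more than 30 mm (distance of pliers_red from where it was at the start of the episode above 0.03 m).
It also fails if it takes over 69 s, if anything falls off the work surface, if the arm or the gripper's body presses on something with over 40 N, if the wrist force passes 120 N, or if a joint passes its speed limit or range.

## Working session

There is one attempt and no reset: what is moved stays moved. The work goes in short steps, Python scripts to look and compute and a tool call to move; the robot and the scene stay as the last step left them, time stands still between calls to the robot, and variables do not carry over. Pictures are saved under pics/ and viewed, about 8 in all and at most 12, crops included, and the job is handed in when it is done.

Besides the shell and the picture viewer there is one more tool, called after "Emit:" in YAML: its name, and indented under it one key for each argument. jog_arm: Moves the arm, as the interface text tells. Its arguments: {"type":"object","properties":{"targets":{"type":"array","items":{"type":"array"}},"grip_force":{"type":"number"}},"required":["targets"]}

```bash
mkdir -p pics; ls; cat > h.py <<'E'
import numpy as np, cv2
from station import ctrl, optics
def shot(n):
    d=optics.camera(n); np.savez('last_'+n+'.npz',**d); return d
def pts(d):
    K=d['camera_matrix'];z=d['range_z'];v,u=np.mgrid[:z.shape[0],:z.shape[1]]
    p=np.stack([(u-K[0,2])/K[0,0]*z,-(v-K[1,2])/K[1,1]*z,-z,np.ones_like(z)],-1)
    return (p@np.linalg.inv(d['world_to_cam']).T)[...,:3]
def ray(d,u,v,h):
    K=d['camera_matrix'];T=np.linalg.inv(d['world_to_cam'])
    r=T[:3,:3]@np.array([(u-K[0,2])/K[0,0],-(v-K[1,2])/K[1,1],-1]);o=T[:3,3]
    return o+r*(h-o[2])/r[2]
def proj(d,p):
    c=d['world_to_cam']@np.append(p,1);K=d['camera_matrix']
    return K[0,0]*c[0]/-c[2]+K[0,2],K[1,1]*-c[1]/-c[2]+K[1,2]
E
python3 - <<'E'
from h import *
for n in('top','side'):
    d=shot(n); cv2.imwrite(f'pics/{n}0.png',d['img'][...,::-1]); T=np.linalg.inv(d['world_to_cam']); print(n,T.round(3),d['camera_matrix'],(d['range_z']==0).mean())
o=ctrl.get_obs(); print({k:np.round(v,3) for k,v in o.items()})
E
```

```text
pics
top [[-0.054  0.93  -0.365 -0.007]
 [-0.999 -0.049  0.023 -0.08 ]
 [ 0.004  0.365  0.931  1.31 ]
 [ 0.     0.     0.     1.   ]] [[474.85241439   0.         320.76579462]
 [  0.         474.85241439 194.58508011]
 [  0.           0.           1.        ]] 0.05939453125
side [[-0.958  0.104 -0.266  0.041]
 [-0.285 -0.412  0.865  1.348]
 [-0.02   0.905  0.425  0.801]
 [ 0.     0.     0.     1.   ]] [[510.74233321   0.         319.42125952]
 [  0.         510.74233321 196.6879865 ]
 [  0.           0.           1.        ]] 0.16372265625
{'time_s': np.float64(0.1), 'qpos': array([ 1.043,  0.3  ,  1.522, -0.   ,  1.321, -0.067]), 'joint_vel': array([ 0.001, -0.002, -0.   ,  0.002, -0.002, -0.   ]), 'tau': array([ 1.0000e-03, -5.3264e+01, -3.5328e+01,  7.1000e-02,  2.3000e-02,
       -0.0000e+00]), 'ee_pos': array([0.244, 0.492, 0.186]), 'eef_rot': array([-1.571e+00,  1.000e-03,  1.110e+00]), 'force': array([ 0.282, -0.664,  0.274]), 'moment': array([0.04 , 0.005, 0.009]), 'grip_width': np.float64(0.094)}
```

View pics/top0.png

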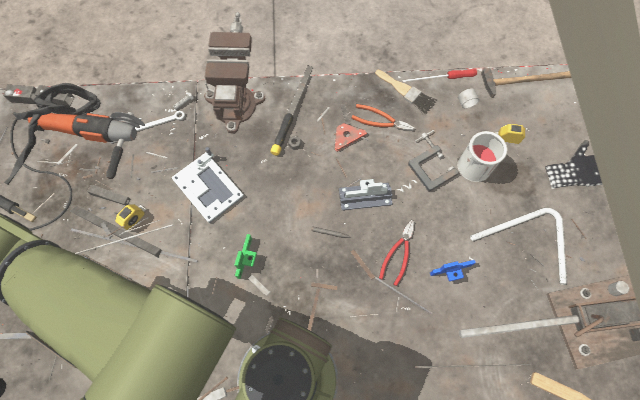

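View pics/side0.png

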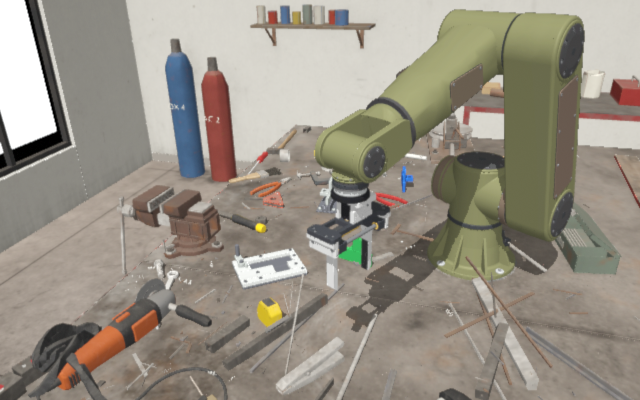

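Candidates, top view: plain steel bracket standing in the dark stand (367,190); look-alikes are orange (348,137), green (245,258) and blue (455,270). The jig is at (208,185). By the description I choose the steel one and check it with a crop.

```bash
python3 - <<'E'
from h import *
d=dict(np.load('last_top.npz')); s=dict(np.load('last_side.npz'))
a=cv2.resize(d['img'][165:220,330:405],None,fx=5.33,fy=5.33,interpolation=2)
b=cv2.resize(d['img'][143:225,165:250],None,fx=4.7,fy=4.7,interpolation=2)
h=max(a.shape[0],b.shape[0])
c=np.hstack([cv2.copyMakeBorder(x,0,h-x.shape[0],0,0,cv2.BORDER_CONSTANT) for x in(a,b)])
cv2.imwrite('pics/crop1.png',c[...,::-1]);print(c.shape)
P=pts(d)
# bench height check, heights
for r in((330,165,405,220),(165,143,250,225)):
    Q=P[r[1]:r[3],r[0]:r[2]]; Z=Q[...,2]; print('bench z',np.median(Z))
Q=P[165:220,330:405].reshape(-1,3)
for lo,hi in((.003,.012),(.02,.03),(.036,.052),(.055,.075),(.08,.095)):
    m=(Q[:,2]>lo)&(Q[:,2]<hi); q=Q[m]
    if m.sum()>5:
        r=cv2.minAreaRect((q[:,:2]*1000).astype(np.float32)); print(lo,hi,m.sum(),r, q.mean(0).round(4))
for n,c in(('stand',(367,190)),('jig',(208,185))): print(n,proj(s,P[c[1],c[0]]),P[c[1],c[0]])
E
```

```text
(385, 800, 3)
bench z 0.004490182448634528
bench z 0.0052292055590275055
0.003 0.012 1798 ((507.09356689453125, -252.0302734375), (225.49978637695312, 173.94464111328125), 86.89909362792969) [ 0.5044 -0.2472  0.0059]
0.02 0.03 216 ((494.0787048339844, -262.6127624511719), (32.946083068847656, 191.78524780273438), 3.311434745788574) [ 0.4868 -0.2454  0.0262]
0.036 0.052 225 ((506.6054992675781, -239.79327392578125), (41.95587158203125, 118.53543090820312), 4.481941223144531) [ 0.4989 -0.2378  0.0466]
0.055 0.075 40 ((501.7232971191406, -259.01605224609375), (30.670103073120117, 36.72465515136719), 5.425756454467773) [ 0.4906 -0.2589  0.0655]
0.08 0.095 62 ((493.7499084472656, -260.6368713378906), (11.26860523223877, 38.51714324951172), 0.9528218507766724) [ 0.4926 -0.2612  0.0893]
stand (np.float64(330.35788673794735), np.float64(187.61144364166205)) [ 0.48951052 -0.24251026  0.06086019]
jig (np.float64(266.84260756215554), np.float64(265.55012536197455)) [0.54910722 0.21901241 0.01319135]
```

View pics/crop1.png

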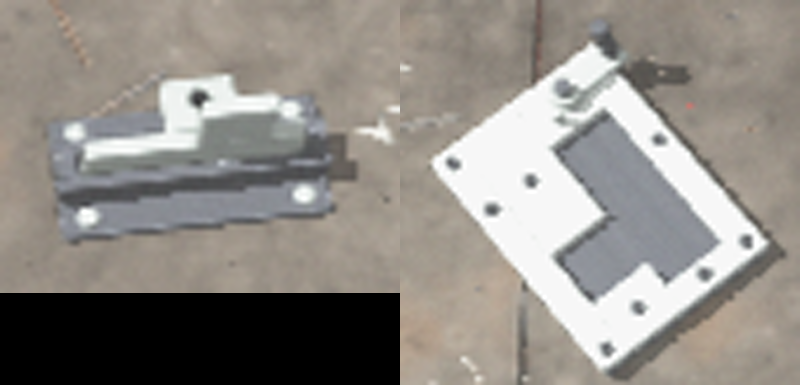

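The crop confirms it: the bare steel bracket is on edge in the stand, lug facing away (crop 163-232, 76-140) and stem up on the right (203-305, 100). The jig's cutout is a T with its stem to the lower left; the keeper is open at the upper corner with the dark handle pin at about (600,30).

```bash
python3 - <<'E'
from h import *
d=dict(np.load('last_top.npz')); im=d['img']
A=lambda x,y:(330+(x+.5)/5.33-.5,165+(y+.5)/5.33-.5)
for n,x,y,h in(('lugFL',163,82,.047),('lugFR',232,76,.047),('lugNL',160,138,.047),('stemFL',203,104,.088),('stemFR',305,98,.088),('standNL',70,240,.0),('standNR',330,210,0)):
    print(n,ray(d,*A(x,y),h).round(4))
P=pts(d);Q=P[165:220,330:405].reshape(-1,3)
q=Q[(Q[:,2]>.086)&(Q[:,2]<.094)];print('stemtop',q.mean(0),cv2.fitLine(q[:,:2].astype(np.float32),2,0,.01,.01).ravel())
for lo,hi in((.028,.038),(.046,.054)):
    q=Q[(Q[:,2]>lo)&(Q[:,2]<hi)];print(lo,len(q),np.percentile(q,[2,50,98],axis=0).round(4).tolist())
# jig
g=im[143:225,165:250]; hsv=cv2.cvtColor(g,cv2.COLOR_RGB2HSV)
w=((hsv[...,2]>205)&(hsv[...,1]<30)).astype(np.uint8)
w=cv2.morphologyEx(w,cv2.MORPH_OPEN,np.ones((3,3)))
n,l,st,_=cv2.connectedComponentsWithStats(w);k=1+st[1:,4].argmax();w=(l==k).astype(np.uint8)
cs,hr=cv2.findContours(w,cv2.RETR_CCOMP,cv2.CHAIN_APPROX_NONE)
for c,hh in zip(cs,hr[0]):
    if len(c)<40: continue
    wp=np.array([ray(d,165+p[0][0],143+p[0][1],.018)[:2]*1000 for p in c],np.float32)
    r=cv2.minAreaRect(wp);print('hole' if hh[3]>=0 else 'outer',len(c),r,cv2.boxPoints(r).round(1).tolist())
    a=cv2.approxPolyDP(wp,6,True)[:,0];print(a.round(1).tolist())
Q=P[143:225,165:250].reshape(-1,3);q=Q[Q[:,2]>.045];print('high',len(q),q.round(3).tolist()[:25])
E
```

```text
lugFL [ 0.5272 -0.2274  0.047 ]
lugFR [ 0.5288 -0.2651  0.047 ]
lugNL [ 0.4946 -0.223   0.047 ]
stemFL [ 0.4963 -0.2425  0.088 ]
stemFR [ 0.4969 -0.2961  0.088 ]
standNL [ 0.4557 -0.1739  0.    ]
standNR [ 0.4656 -0.3185  0.    ]
stemtop [ 0.49299372 -0.26036835  0.0905639 ] [ 0.10067694 -0.9949192   0.4929937  -0.26036835]
0.028 182 [[0.4758, -0.3137, 0.0282], [0.4862, -0.2417, 0.0306], [0.5043, -0.1687, 0.0372]]
0.046 180 [[0.4853, -0.2974, 0.0461], [0.495, -0.2368, 0.0499], [0.5266, -0.1865, 0.0536]]
outer 184 ((531.6482543945312, 240.65274047851562), (185.99176025390625, 90.43844604492188), 34.431636810302734) [[429.3999938964844, 225.39999389648438], [480.5, 150.8000030517578], [633.9000244140625, 255.89999389648438], [582.7999877929688, 330.5]]
[[630.7000122070312, 259.5], [590.7999877929688, 314.0], [571.0999755859375, 310.0], [581.2999877929688, 319.3999938964844], [575.2000122070312, 324.8999938964844], [448.0, 226.10000610351562], [453.29998779296875, 212.0], [446.70001220703125, 200.39999389648438], [487.1000061035156, 155.3000030517578], [494.1000061035156, 169.8999938964
[... 207 characters left out ...]
78], [544.2000122070312, 223.6999969482422], [584.4000244140625, 254.60000610351562], [620.2999877929688, 250.10000610351562]]
high 64 [[0.647, 0.216, 0.068], [0.646, 0.213, 0.069], [0.645, 0.21, 0.07], [0.645, 0.219, 0.066], [0.642, 0.215, 0.07], [0.642, 0.213, 0.07], [0.644, 0.211, 0.066], [0.638, 0.218, 0.071], [0.64, 0.216, 0.067], [0.641, 0.213, 0.066], [0.641, 0.211, 0.066], [0.643, 0.209, 0.062], [0.637, 0.216, 0.067], [0.636, 0.213, 0.069], [0.637, 0.21, 0.067], [0.64, 0.209, 0.06], [-0.007, -0.08, 1.31], [0.639, 0.218, 0.057], [0.638, 0.215, 0.058], [0.638, 0.212, 0.059], [0.639, 0.21, 0.056], [0.644, 0.209, 0.046], [0.637, 0.216, 0.054], [0.635, 0.212, 0.057], [0.639, 0.211, 0.05]]
```

```bash
cat >> h.py <<'E'
def go(x,y,z,yaw):
    o=ctrl.get_obs();p=np.array(o['ee_pos']);a=o['eef_rot'][2]
    D=np.array([x,y,z])-p;t=(a-yaw+np.pi)%(2*np.pi)-np.pi
    print('cm',np.round(100*np.array([D[0]*np.cos(a)+D[1]*np.sin(a),-D[2],-D[0]*np.sin(a)+D[1]*np.cos(a)]),2),'turn',round(t,3),'| at',p.round(4),np.round(o['eef_rot'],3),'t',round(float(o['time_s']),1),'w',round(float(o['grip_width']),4),'F',np.round(o['force'],1))
E
python3 -c "
from h import *
go(.518,-.246,.18,-1.51)"
```

```text
cm [-53.98   0.65 -57.34] turn 2.62 | at [0.2444 0.4924 0.1865] [-1.571e+00  1.000e-03  1.110e+00] t 0.1 w 0.0939 F [ 0.3 -0.7  0.3]
```

Emit:
jog_arm:
  targets:
    - [9.4,[-54,0.6,-57.4],2.62]
    - [9.4,[-54,0.6,-57.4],2.62]
    - [9.4,[-54,0.6,-57.4],2.62]
    - [9.4,[-54,0.6,-57.4],2.62]
    - [9.4,[-54,0.6,-57.4],2.62]
    - [9.4,[-54,0.6,-57.4],2.62]
    - [9.4,[-54,0.6,-57.4],2.62]
    - [9.4,[-54,0.6,-57.4],2.62]
    - [9.4,[-54,0.6,-57.4],2.62]
    - [9.4,[-54,0.6,-57.4],2.62]

```text
time_s: 1.1
ee_pos: [0.4186, 0.0217, 0.1832]
eef_rot: [-1.571, -0.0, -0.396]
force: [1.3, 0.7, 0.2]
grip_width: 0.0937
```

```bash
python3 -c "
from h import *
go(.518,-.246,.12,-1.51)"
```

```text
cm [ 19.51   6.32 -20.86] turn 1.114 | at [0.4186 0.0217 0.1832] [-1.571 -0.    -0.396] t 1.1 w 0.0937 F [1.3 0.7 0.2]
```

Emit:
jog_arm:
  targets:
    - [9.4,[19.5,3.5,-20.9],1.114]
    - [9.4,[19.5,3.5,-20.9],1.114]
    - [9.4,[19.5,3.5,-20.9],1.114]
    - [9.4,[19.5,3.5,-20.9],1.114]
    - [9.4,[19.5,3.5,-20.9],1.114]
    - [9.4,[19.5,3.5,-20.9],1.114]
    - [9.4,[19.5,3.5,-20.9],1.114]
    - [9.4,[19.5,3.5,-20.9],1.114]
    - [9.4,[19.5,3.5,-20.9],1.114]
    - [9.4,[19.5,3.5,-20.9],1.114]

```text
time_s: 2.1
ee_pos: [0.5192, -0.2435, 0.148]
eef_rot: [-1.571, 0.0, -1.502]
force: [0.6, -0.0, -0.5]
grip_width: 0.094
```

```bash
python3 -c "
from h import *
go(.518,-.246,.048,-1.51)"
```

```text
cm [ 0.24 10.   -0.14] turn 0.008 | at [ 0.5192 -0.2435  0.148 ] [-1.571  0.    -1.502] t 2.1 w 0.094 F [ 0.6 -0.  -0.5]
```

Emit:
jog_arm:
  targets:
    - [9.4,[0.2,4,-0.1],0.0]
    - [9.4,[0.2,7,-0.1],0.0]
    - [9.4,[0.2,9,-0.1],0.0]
    - [9.4,[0.2,10,-0.1],0.0]
    - [9.4,[0.2,10,-0.1],0.0]
    - [6,[0.2,10,-0.1],0.0]
    - [4.5,[0.2,10,-0.1],0.0]
    - [3,[0.2,10,-0.1],0.0]
    - [2,[0.2,10,-0.1],0.0]
    - [2,[0.2,10,-0.1],0.0]
  grip_force: 10

```text
time_s: 3.1
ee_pos: [0.5185, -0.2457, 0.0484]
eef_rot: [-1.57, -0.0, -1.504]
force: [-0.3, -0.3, -0.1]
grip_width: 0.0575
```

```bash
python3 - <<'E'
from h import *
go(.518,-.246,.11,-1.51)
d=shot('side');t=shot('top')
u,v=map(int,proj(d,[.51,-.25,.05]));a=cv2.resize(d['img'][v-50:v+50,u-50:u+50],(400,400),interpolation=2)
u,v=map(int,proj(t,[.51,-.25,.05]));b=cv2.resize(t['img'][v-50:v+50,u-50:u+50],(400,400),interpolation=2)
cv2.imwrite('pics/grip1.png',np.hstack([a,b])[...,::-1])
E
```

```text
cm [ 0.02 -6.16 -0.05] turn 0.006 | at [ 0.5185 -0.2457  0.0484] [-1.57  -0.    -1.504] t 3.1 w 0.0575 F [-0.3 -0.3 -0.1]
```

View pics/grip1.png

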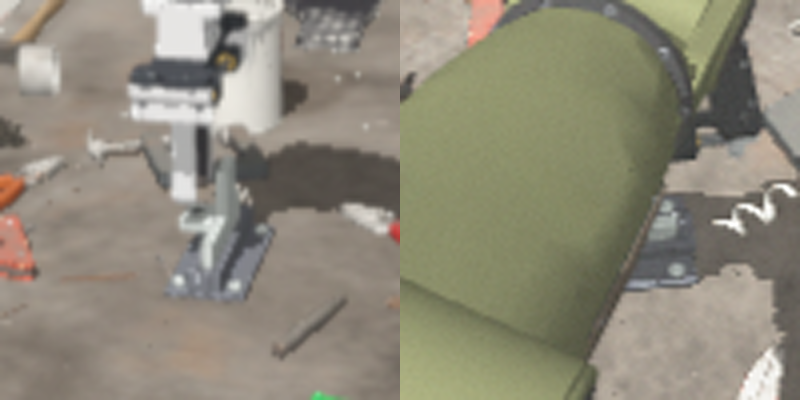

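The side crop shows the finger (180,190) outside the lug (190,220), clear of the plate; the fingers are still closing. Close on.

Emit:
jog_arm:
  targets:
    - [2,[0,0,0],0]
    - [2,[0,0,0],0]
    - [2,[0,0,0],0]
    - [2,[0,0,0],0]
    - [2,[0,0,0],0]
    - [2,[0,0,0],0]
  grip_force: 10

```text
time_s: 3.8
ee_pos: [0.5184, -0.2457, 0.0481]
eef_rot: [-1.571, -0.0, -1.504]
force: [0.3, 0.0, 0.2]
grip_width: 0.0201
```

```bash
python3 - <<'E'
from h import *
d=shot('side')
im=d['img'].copy();u,v=map(int,proj(d,[.51,-.25,.05]))
f=8;a=cv2.resize(im[v-35:v+35,u-45:u+45],None,fx=f,fy=f,interpolation=2)
def mk(p,c):
    x,y=proj(d,p);cv2.circle(a,(int((x-u+45+.5)*f),int((y-v+35+.5)*f)),3,c,-1);print(p,x,y)
for y in(-.226,-.266):mk([.528,y,.047],(255,0,0));mk([.498,y,.047],(255,255,0));mk([.528,y,.035],(255,0,255))
mk([.5184,-.2457,.029],(0,255,0));mk([.5184,-.2457,.048],(0,0,255))
cv2.imwrite('pics/close2.png',a[...,::-1])
E
```

```text
[0.528, -0.226, 0.047] 318.7034096655614 191.951810090654
[0.498, -0.226, 0.047] 326.8388124464069 192.8103930090831
[0.528, -0.226, 0.035] 318.77366241155704 195.0178178571903
[0.528, -0.266, 0.047] 321.8709162971258 187.4791745607792
[0.498, -0.266, 0.047] 329.86695221405233 188.3021558102205
[0.528, -0.266, 0.035] 321.93113974092 190.50018575945384
[0.5184, -0.2457, 0.029] 322.9389940081791 194.56058195879703
[0.5184, -0.2457, 0.048] 322.84702021303156 189.7414350385082
```

View pics/close2.png

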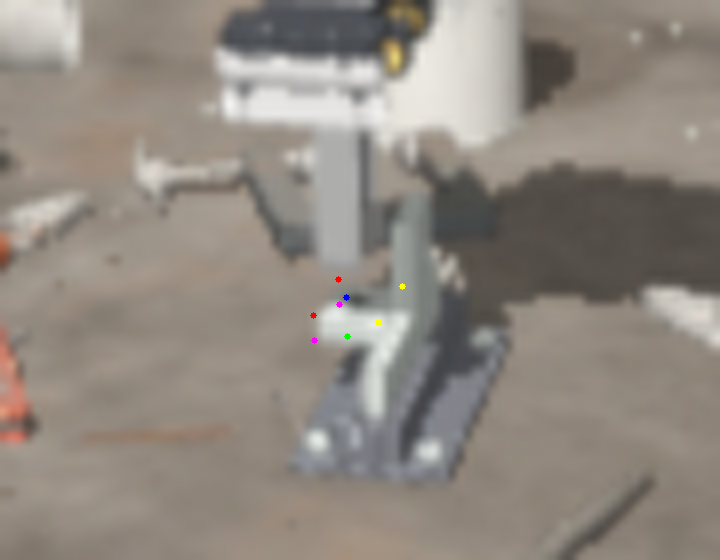

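The side close-up shows the lug at (350,318) with my projected marks on it, but the fingertip (340,262) seems well above its expected spot. Check by depth.

```bash
python3 - <<'E'
from h import *
d=dict(np.load('last_side.npz'));P=pts(d)
u0,v0=map(int,proj(d,[.51,-.25,.05]))
for x,y in((340,150),(340,200),(340,240),(340,255),(345,318),(330,318),(410,230),(420,300),(340,100),(300,110),(380,300)):
    u=u0-45+x//8;v=v0-35+y//8;print((x,y),P[v,u].round(4),d['range_z'][v,u].round(3))
for p in([.518,-.157,.126],[.518,-.224,.029],[.518,-.236,.029]):
    x,y=proj(d,p);print(p,(x-u0+45.5)*8,(y-v0+35.5)*8)
E
```

```text
(340, 150) [ 0.5132 -0.2225  0.13  ] 1.77
(340, 200) [ 0.5172 -0.2342  0.0985] 1.795
(340, 240) [ 0.513  -0.2189  0.0863] 1.785
(340, 255) [ 0.5153 -0.2262  0.0791] 1.795
(345, 318) [ 0.5151 -0.2359  0.0438] 1.819
(330, 318) [ 0.5193 -0.2254  0.048 ] 1.809
(410, 230) [ 0.4873 -0.244   0.086 ] 1.8
(420, 300) [ 0.4876 -0.2569  0.0454] 1.829
(340, 100) [ 0.4963 -0.1675  0.1751] 1.699
(300, 110) [ 0.5135 -0.1665  0.1703] 1.704
(380, 300) [ 0.5057 -0.2553  0.0441] 1.833
[0.518, -0.157, 0.126] 285.4792793860006 213.4575343485551
[0.518, -0.224, 0.029] 334.74234680227573 356.53933896415083
[0.518, -0.236, 0.029] 342.3116284460284 345.4489273027091
```

Depth shows the whole gripper about 43 mm higher than the reported z, though x and y agree. The tip is really at about 0.072 m, so I'll open and go 4.2 cm further down.

Emit:
jog_arm:
  targets:
    - [9.4,[0,0,0],0]
    - [9.4,[0,0,0],0]
    - [9.4,[0,0,0],0]
    - [9.4,[0,0,0],0]
    - [9.4,[0,0,0],0]
    - [9.4,[0,0,0],0]
    - [9.4,[0,1.5,0],0]
    - [9.4,[0,3,0],0]
    - [9.4,[0,4.2,0],0]
    - [9.4,[0,4.2,0],0]

```text
time_s: 4.85
ee_pos: [0.5174, -0.2451, 0.0036]
eef_rot: [-1.574, 0.002, -1.504]
force: [-0.6, 0.0, 0.2]
grip_width: 0.0932
```

```bash
python3 - <<'E'
from h import *
go(.518,-.246,.11,-1.51)
d=shot('side')
im=d['img'].copy();u,v=map(int,proj(d,[.51,-.25,.05]))
f=8;a=cv2.resize(im[v-35:v+35,u-45:u+45],None,fx=f,fy=f,interpolation=2)
cv2.imwrite('pics/close3.png',a[...,::-1])
E
```

```text
cm [  0.09 -10.64   0.05] turn 0.006 | at [ 0.5174 -0.2451  0.0036] [-1.574  0.002 -1.504] t 4.8 w 0.0932 F [-0.6  0.   0.2]
```

View pics/close3.png

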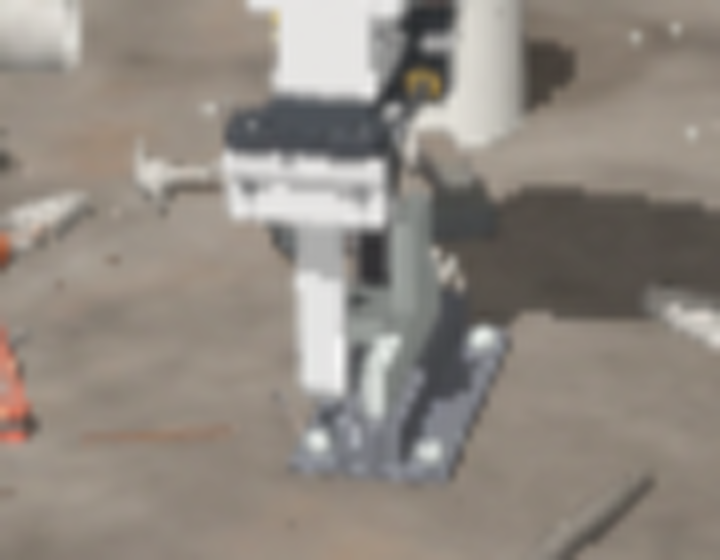

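The finger (323,393) now straddles the lug level with it: true tip height is about 29 mm, so true z ≈ reported z + 44 mm. Close.

Emit:
jog_arm:
  targets:
    - [2,[0,0,0],0]
    - [2,[0,0,0],0]
    - [2,[0,0,0],0]
    - [2,[0,0,0],0]
    - [2,[0,0,0],0]
    - [2,[0,0,0],0]
    - [2,[0,0,0],0]
    - [2,[0,0,0],0]
    - [2,[0,0,0],0]
    - [2,[0,0,0],0]
  grip_force: 10

```text
time_s: 5.9
ee_pos: [0.5185, -0.2457, 0.0062]
eef_rot: [-1.571, -0.0, -1.504]
force: [-0.4, -0.5, 0.1]
grip_width: 0.0401
```

Gripped at 40.1 mm, the lug's length. Lift.

Emit:
jog_arm:
  targets:
    - [2,[0,-0.5,0],0]
    - [2,[0,-1.5,0],0]
    - [2,[0,-2.5,0],0]
    - [2,[0,-4,0],0]
    - [2,[0,-6,0],0]
    - [2,[0,-8,0],0]
    - [2,[0,-10,0],0]
    - [2,[0,-10,0],0]
    - [2,[0,-10,0],0]
    - [2,[0,-10,0],0]
  grip_force: 10

```text
time_s: 6.9
ee_pos: [0.518, -0.2454, 0.1052]
eef_rot: [-1.572, 0.001, -1.504]
force: [0.0, -0.1, -4.6]
grip_width: 0.0398
```

```bash
python3 - <<'E'
from h import *
go(.518,-.246,.11,-1.51)
d=shot('side')
im=d['img'].copy();u,v=map(int,proj(d,[.51,-.25,.12]))
f=8;a=cv2.resize(im[v-35:v+35,u-45:u+45],None,fx=f,fy=f,interpolation=2)
cv2.imwrite('pics/lift.png',a[...,::-1])
E
```

```text
cm [ 0.06 -0.48 -0.  ] turn 0.006 | at [ 0.518  -0.2454  0.1052] [-1.572e+00  1.000e-03 -1.504e+00] t 6.9 w 0.0398 F [ 0.  -0.1 -4.6]
```

View pics/lift.png

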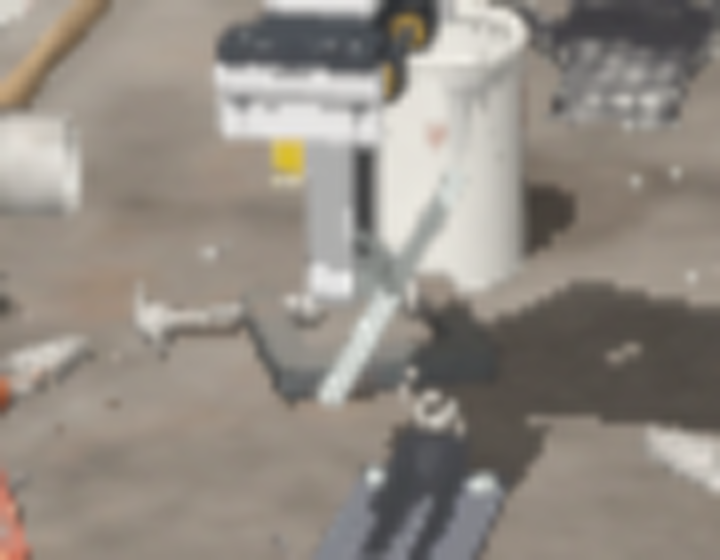

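The bracket is held by the lug and is already leaning back about 30° in the grip, as wanted (edge from (450,190) to (330,395)). Next I carry it over the free bench area to the left.

Emit:
jog_arm:
  targets:
    - [2,[-1,0,0.1],0]
    - [2,[-3.5,0,0.4],0]
    - [2,[-7,0,0.8],0]
    - [2,[-10.5,0,1.2],0]
    - [2,[-14,0,1.6],0]
    - [2,[-17.5,0,2],0]
    - [2,[-21,0,2.4],0]
    - [2,[-23.5,0,2.7],0]
    - [2,[-24.4,0,2.8],0]
    - [2,[-24.4,0,2.8],0]
  grip_force: 10

```text
time_s: 7.95
ee_pos: [0.5298, 0.0007, 0.1059]
eef_rot: [-1.571, 0.0, -1.502]
force: [-0.1, 0.6, -4.1]
grip_width: 0.0399
```

Emit:
jog_arm:
  targets:
    - [2,[0,2,0],0]
    - [2,[0,4,0],0]
    - [2,[0,5,0],0]
    - [2,[0,5,0],0]
    - [2,[0,5,0],0]
    - [2,[0,5,0],0]
  grip_force: 7

```text
time_s: 8.55
ee_pos: [0.5306, -0.0006, 0.0571]
eef_rot: [-1.569, -0.0, -1.504]
force: [0.0, -0.9, -3.8]
grip_width: 0.04
```

```bash
python3 - <<'E'
from h import *
go(.518,-.246,.11,-1.51)
d=shot('side')
im=d['img'].copy();u,v=map(int,proj(d,[.52,0,.08]))
f=7;a=cv2.resize(im[v-35:v+35,u-45:u+45],None,fx=f,fy=f,interpolation=2)
cv2.imwrite('pics/lay1.png',a[...,::-1])
E
```

```text
cm [24.4  -5.29 -2.89] turn 0.006 | at [ 0.5306 -0.0006  0.0571] [-1.569 -0.    -1.504] t 8.6 w 0.04 F [ 0.  -0.9 -3.8]
```

View pics/lay1.png

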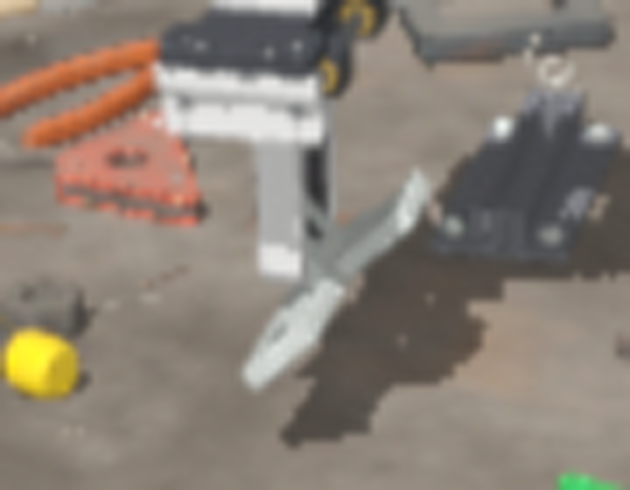

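The lean is now about 50° (edge (425,185) to (255,380)). I'll reduce the grip a little and lower gradually; touching the bench will flatten it further.

Emit:
jog_arm:
  targets:
    - [2,[0,1,0],0]
    - [2,[0,2,0],0]
    - [2,[0,3,0],0]
    - [2,[0,3.5,0],0]
    - [2,[0,4,0],0]
    - [2,[0,4.3,0],0]
    - [2,[0,4.6,0],0]
    - [2,[0,4.9,0],0]
    - [2,[0,5.2,0],0]
    - [2,[0,5.2,0],0]
  grip_force: 6

```text
time_s: 9.6
ee_pos: [0.5308, -0.0003, 0.005]
eef_rot: [-1.569, -0.0, -1.504]
force: [-1.6, -0.2, 3.5]
grip_width: 0.0398
```

```bash
python3 - <<'E'
from h import *
go(.518,-.246,.11,-1.51)
d=shot('side')
im=d['img'].copy();u,v=map(int,proj(d,[.52,0,.04]))
f=7;a=cv2.resize(im[v-35:v+35,u-45:u+45],None,fx=f,fy=f,interpolation=2)
cv2.imwrite('pics/lay2.png',a[...,::-1])
E
```

```text
cm [ 24.43 -10.5   -2.92] turn 0.006 | at [ 5.308e-01 -3.000e-04  5.000e-03] [-1.569 -0.    -1.504] t 9.6 w 0.0398 F [-1.6 -0.2  3.5]
```

View pics/lay2.png

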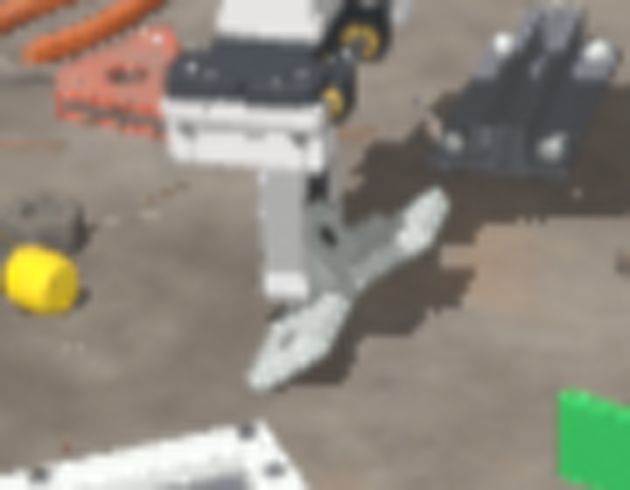

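The bottom edge (255,385) is on the bench and the lean is about 60°. Press another 9 mm, then open.

Emit:
jog_arm:
  targets:
    - [2,[0,0.3,0],0]
    - [2,[0,0.5,0],0]
    - [2,[0,0.7,0],0]
    - [2,[0,0.9,0],0]
    - [2,[0,0.9,0],0]
  grip_force: 5

```text
time_s: 10.15
ee_pos: [0.5306, -0.0004, -0.0041]
eef_rot: [-1.569, -0.0, -1.504]
force: [1.0, -0.5, 0.2]
grip_width: 0.0284
```

Emit:
jog_arm:
  targets:
    - [6,[0,0,0],0]
    - [9.4,[0,0,0],0]
    - [9.4,[0,0,0],0]
    - [9.4,[0,0,0],0]
    - [9.4,[0,0,0],0]
    - [9.4,[0,0,0],0]
    - [9.4,[0,0,0],0]
    - [9.4,[0,0,0],0]

```text
time_s: 10.95
ee_pos: [0.5301, -0.0003, -0.0049]
eef_rot: [-1.571, -0.0, -1.504]
force: [0.5, 0.7, -0.5]
grip_width: 0.0886
```

Emit:
jog_arm:
  targets:
    - [9.4,[0,-3,0],0]
    - [9.4,[0,-8,0],0]
    - [9.4,[0,-13,0],0]
    - [9.4,[0,-13,-4],0.15]
    - [9.4,[0,-13,-9],0.3]
    - [9.4,[0,-13,-14],0.45]
    - [9.4,[0,-13,-18],0.6]
    - [9.4,[0,-13,-18],0.6]

```text
time_s: 11.75
ee_pos: [0.3473, -0.0123, 0.1251]
eef_rot: [-1.571, -0.0, -2.11]
force: [0.6, 0.2, 0.6]
grip_width: 0.094
```

```bash
python3 - <<'E'
from h import *
go(.518,-.246,.11,-1.51)
d=shot('side');t=shot('top')
u,v=map(int,proj(d,[.50,0,.02]));a=cv2.resize(d['img'][v-35:v+35,u-35:u+35],(400,400),interpolation=2)
u,v=map(int,proj(t,[.50,0.0,.02]));print(u,v);b=cv2.resize(t['img'][v-40:v+40,u-40:u+40],(400,400),interpolation=2)
cv2.imwrite('pics/flat.png',np.hstack([a,b])[...,::-1])
E
```

```text
cm [11.3   1.51 26.64] turn -0.6 | at [ 0.3473 -0.0123  0.1251] [-1.571 -0.    -2.11 ] t 11.8 w 0.094 F [0.6 0.2 0.6]
282 195
```

View pics/flat.png

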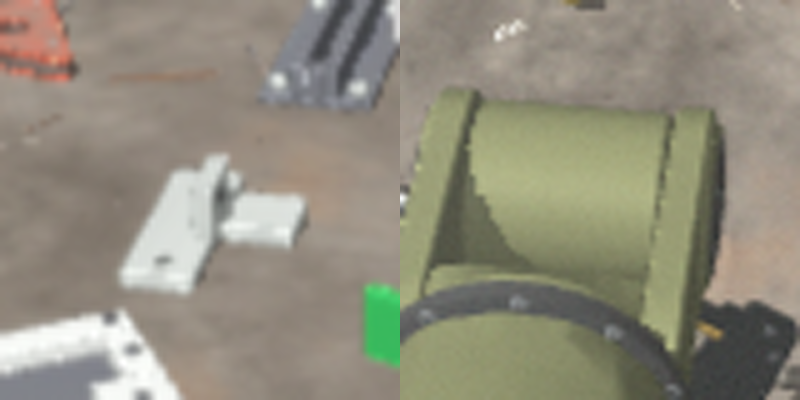

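The bracket lies flat, lug up (lug at (215,185) in the left half), next to the jig; the arm hides it from the top camera. I'll clear the view and turn the hand for the next grasp.

Emit:
jog_arm:
  targets:
    - [9.4,[30,-2,18],-2.17]
    - [9.4,[30,-2,18],-2.17]
    - [9.4,[30,-2,18],-2.17]
    - [9.4,[30,-2,18],-2.17]
    - [9.4,[30,-2,18],-2.17]
    - [9.4,[30,-2,18],-2.17]
    - [9.4,[30,-2,18],-2.17]
    - [9.4,[30,-2,18],-2.17]
    - [9.4,[30,-2,18],-2.17]
    - [9.4,[30,-2,18],-2.17]

```text
time_s: 12.85
ee_pos: [0.3534, -0.3643, 0.1441]
eef_rot: [-1.571, 0.001, -0.762]
force: [-0.1, 0.4, 0.7]
grip_width: 0.0938
```

```bash
python3 - <<'E'
from h import *
go(.52,0,.1,.066)
d=shot('side');t=shot('top')
def comp(im,seed,lo):
    m=(im.min(2)>lo).astype(np.uint8);n,l,st,c=cv2.connectedComponentsWithStats(m)
    return l,st,c
out=[]
for nm,c in(('top',t),('side',d)):
    for p in([.5,0,.02],[.55,.22,.018]): print(nm,p,proj(c,p))
    im=c['img'];print(im.shape)
u,v=map(int,proj(t,[.52,0.09,.02]));b=cv2.resize(t['img'][v-50:v+50,u-66:u+67],None,fx=6,fy=6,interpolation=2)
print('crop origin',u-66,v-50);cv2.imwrite('pics/top2.png',b[...,::-1])
E
```

```text
cm [-13.1    4.41  37.86] turn -0.828 | at [ 0.3534 -0.3643  0.1441] [-1.571e+00  1.000e-03 -7.620e-01] t 12.8 w 0.0938 F [-0.1  0.4  0.7]
top [0.5, 0, 0.02] (np.float64(282.4239088204599), np.float64(195.988016930521))
top [0.55, 0.22, 0.018] (np.float64(207.31801522333495), np.float64(184.10947700658323))
(400, 640, 3)
side [0.5, 0, 0.02] (np.float64(306.9398047852908), np.float64(229.37646842267887))
side [0.55, 0.22, 0.018] (np.float64(266.3093341232348), np.float64(264.24912456556444))
(400, 640, 3)
crop origin 185 141
```

View pics/top2.png

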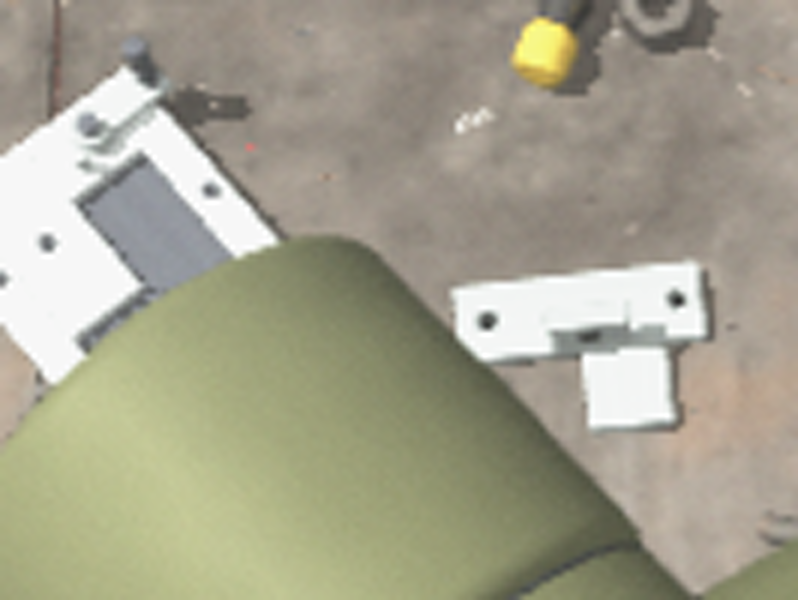

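The top crop shows the bracket flat (far edge (455,289)–(699,263), stem end near (592–675,425)); the jig is partly hidden by the arm. I fit rigid poses to corners: jig from the first top picture, bracket from this one, then cross-check in the side view.

```bash
cat >> h.py <<'E'
def sub(im,P,w=3):
    g=cv2.cvtColor(im,cv2.COLOR_RGB2GRAY);P=np.array(P,np.float32).reshape(-1,1,2)
    return cv2.cornerSubPix(g,P.copy(),(w,w),(-1,-1),(3,50,.01))[:,0]
def rigid(M,W):
    M=np.array(M,float);W=np.array(W);a=M.mean(0);b=W.mean(0);U,S,V=np.linalg.svd((M-a).T@(W-b))
    R=(U@V).T
    t=b-R@a;return np.arctan2(R[1,0],R[0,0]),t,(W-(M@R.T+t))
def fit(d,im,M,px,h,name,w=3):
    for tag,q in(('hand',np.array(px)),('sub',sub(im,px,w))):
        W=[ray(d,u,v,h)[:2]*1000 for u,v in q];y,t,r=rigid(M,W);print(name,tag,'yaw',round(y,4),'t',t.round(1),'res',r.round(1).tolist())
    return y,t
E
python3 - <<'E'
from h import *
t=dict(np.load('last_top.npz'))
im0=cv2.imread('pics/top0.png')[...,::-1].copy()
c=lambda x,y,s,o:(o[0]+(x+.5)/s-.5,o[1]+(y+.5)/s-.5)
M=[(62.5,22.5),(62.5,-22.5),(-62.5,-22.5),(-62.5,22.5),(2.5,22.5),(2.5,64.5),(-42.5,64.5),(-42.5,22.5)]
px=[c(x-400,y,4.7,(165,143)) for x,y in((555,152),(612,112),(720,243),(665,285),(608,217),(555,257),(595,300),(648,262))]
fit(t,im0,M,px,.018,'cutout',2)
M2=[(-80,84),(-80,-42),(102,84)]
px2=[c(x-400,y,4.7,(165,143)) for x,y in((605,372),(770,243),(432,162))]
fit(t,im0,M2,px2,.018,'outer')
b=[c(x,y,6,(185,141)) for x,y in((455,289),(699,263),(675,420),(592,425))]
y,o=fit(t,t['img'],[(60,-20),(-60,-20),(-40,62),(0,62)],b,.010,'bracket')
# side view checks of corners
d=dict(np.load('last_side.npz'))
R=np.array([[np.cos(y),-np.sin(y)],[np.sin(y),np.cos(y)]])
for p in((60,-20,10),(60,20,10),(0,62,10),(-60,-20,10)):
    w=np.append(R@p[:2]+o,p[2])/1000;q=proj(d,w);s=sub(d['img'],[q],3)[0];print(p,np.round(q,1),s.round(1),(ray(d,*s,p[2]/1000)*1000-w*1000).round(1))
E
```

```text
cutout hand yaw 0.6529 t [548.3 196.4] res [[-3.2, -2.4], [-4.6, -1.7], [1.3, 4.5], [2.6, 2.2], [-1.8, -0.8], [-1.4, -2.2], [4.6, -0.5], [2.5, 0.9]]
cutout sub yaw 0.654 t [548.6 197.6] res [[-1.1, -0.6], [-4.9, -3.0], [1.7, 3.0], [1.9, 0.1], [-0.9, 0.3], [-1.2, -1.1], [2.0, -0.2], [2.5, 1.4]]
outer hand yaw 0.6644 t [548.9 197. ] res [[-1.1, -0.2], [0.3, -0.6], [0.8, 0.8]]
outer sub yaw 0.6551 t [550.  196.6] res [[0.4, -1.5], [-0.7, 1.6], [0.3, -0.1]]
bracket hand yaw 1.6362 t [515.3   3.4] res [[-1.1, 0.4], [-1.4, -0.3], [0.2, -0.1], [2.3, 0.1]]
bracket sub yaw 1.6395 t [515.    4.2] res [[-0.8, 1.4], [-1.0, -1.2], [-0.1, -1.5], [1.9, 1.3]]
(60, -20, 10) [291.  240.9] [291.2 242.7] [-4.1 10.   0. ]
(60, 20, 10) [303.6 242.2] [303.7 244.6] [-4.7 13.8  0. ]
(0, 62, 10) [321.2 233.9] [321.1 236.4] [-4.3 15.   0. ]
(-60, -20, 10) [300.8 222.9] [301.1 223.4] [-2.1  3.2  0. ]
```

Emit:
jog_arm:
  targets:
    - [9.4,[-14.4,3.4,36.4],-0.83]
    - [9.4,[-14.4,3.4,36.4],-0.83]
    - [9.4,[-14.4,3.4,36.4],-0.83]
    - [9.4,[-14.4,3.4,36.4],-0.83]
    - [9.4,[-14.4,3.4,36.4],-0.83]
    - [9.4,[-14.4,3.4,36.4],-0.83]
    - [9.4,[-14.4,3.4,36.4],-0.83]
    - [9.4,[-14.4,3.4,36.4],-0.83]
    - [9.4,[-14.4,3.4,36.4],-0.83]
    - [9.4,[-14.4,3.4,36.4],-0.83]

```text
time_s: 13.95
ee_pos: [0.5026, 0.0004, 0.1107]
eef_rot: [-1.571, 0.001, 0.061]
force: [0.1, -0.1, 0.2]
grip_width: 0.0943
```

```bash
python3 -c "
from h import *
go(.5005,-.0022,-.008,.067)"
```

```text
cm [-0.23 11.87 -0.25] turn -0.006 | at [5.026e-01 4.000e-04 1.107e-01] [-1.571e+00  1.000e-03  6.100e-02] t 13.9 w 0.0943 F [ 0.1 -0.1  0.2]
```

Emit:
jog_arm:
  targets:
    - [8,[-0.2,4,-0.25],0]
    - [6,[-0.2,8,-0.25],0]
    - [5,[-0.2,10,-0.25],0]
    - [5,[-0.2,11,-0.25],0]
    - [5,[-0.2,11.8,-0.25],0]
    - [5,[-0.2,11.8,-0.25],0]
    - [5,[-0.2,11.8,-0.25],0]

```text
time_s: 14.65
ee_pos: [0.5011, -0.0032, -0.0059]
eef_rot: [-1.571, -0.001, 0.061]
force: [0.2, -1.5, 0.8]
grip_width: 0.0497
```

Emit:
jog_arm:
  targets:
    - [0,[0,0,0],0]
    - [0,[0,0,0],0]
    - [0,[0,0,0],0]
    - [0,[0,0,0],0]
    - [0,[0,0,0],0]
    - [0,[0,0,0],0]
    - [0,[0,0,0],0]
    - [0,[0,0,0],0]
  grip_force: 25

```text
time_s: 15.45
ee_pos: [0.5004, -0.003, -0.0068]
eef_rot: [-1.571, 0.0, 0.062]
force: [-2.4, 0.5, 4.5]
grip_width: 0.0119
```

```bash
python3 -c "
from h import *
go(.5005,-.0022,-.008,.067)"
```

```text
cm [0.02 0.12 0.08] turn -0.005 | at [ 0.5004 -0.003  -0.0068] [-1.571  0.     0.062] t 15.4 w 0.0119 F [-2.4  0.5  4.5]
```

Gripped at 11.9 mm, the lug's thickness. Lift, move above the jig and turn.

Emit:
jog_arm:
  targets:
    - [0,[0,-2,0],0]
    - [0,[0,-5,0],0]
    - [0,[0,-8,0],0]
    - [0,[0.8,-8,3],0.15]
    - [0,[1.6,-8,7],0.3]
    - [0,[2.4,-8,11],0.45]
    - [0,[3.2,-8,15],0.6]
    - [0,[4,-8,18],0.75]
    - [0,[4.8,-8,20.6],0.9]
    - [0,[4.82,-8,20.6],0.976]
  grip_force: 25

```text
time_s: 16.45
ee_pos: [0.5357, 0.2084, 0.0724]
eef_rot: [-1.571, 0.001, -0.917]
force: [0.6, -0.8, -4.7]
grip_width: 0.0118
```

Emit:
jog_arm:
  targets:
    - [0,[0,0,0],0]
    - [0,[0,0,0],0]
    - [0,[0,0,0],0]

```text
time_s: 16.75
ee_pos: [0.5358, 0.205, 0.073]
eef_rot: [-1.571, 0.0, -0.913]
force: [0.1, 0.5, -4.9]
grip_width: 0.0119
```

```bash
python3 - <<'E'
from h import *
go(.5358,.2053,.05,-.914)
t=shot('top');d=shot('side')
u,v=map(int,proj(t,[.55,0.2,.05]));b=cv2.resize(t['img'][v-40:v+40,u-40:u+40],(400,400),interpolation=2)
u,v=map(int,proj(d,[.55,0.2,.05]));a=cv2.resize(d['img'][v-40:v+40,u-40:u+40],(400,400),interpolation=2)
cv2.imwrite('pics/above.png',np.hstack([a,b])[...,::-1])
E
```

```text
cm [-0.02  2.3   0.02] turn 0.001 | at [0.5358 0.205  0.073 ] [-1.571  0.    -0.913] t 16.8 w 0.0119 F [ 0.1  0.5 -4.9]
```

Emit:
jog_arm:
  targets:
    - [0,[0,2,0],0]
    - [0,[0,4,0],0]
    - [0,[0,5.2,0],0]
    - [0,[0,5.6,0],0]
    - [0,[0,5.9,0],0]
    - [0,[0,6.2,0],0]
    - [0,[0,6.4,0],0]
    - [0,[0,6.6,0],0]
    - [0,[0,6.6,0],0]

```text
time_s: 17.75
ee_pos: [0.5359, 0.2056, 0.0071]
eef_rot: [-1.571, -0.0, -0.914]
force: [-0.3, 0.5, -4.0]
grip_width: 0.0116
```

```bash
python3 -c "
from h import *
go(.5358,.2053,.0012,-.914);print(ctrl.get_obs()['moment'])"
```

```text
cm [ 0.02  0.59 -0.03] turn -0.0 | at [0.5359 0.2056 0.0071] [-1.571 -0.    -0.914] t 17.8 w 0.0116 F [-0.3  0.5 -4. ]
[-0.04187698  0.09948971 -0.01376584]
```

The bottom is already 4 mm below the strip tops with no contact force. Continue down.

Emit:
jog_arm:
  targets:
    - [0,[0,0.2,0],0]
    - [0,[0,0.35,0],0]
    - [0,[0,0.5,0],0]
    - [0,[0,0.6,0],0]
    - [0,[0,0.65,0],0]
    - [0,[0,0.65,0],0]

```text
time_s: 18.35
ee_pos: [0.5358, 0.2056, 0.0012]
eef_rot: [-1.571, 0.0, -0.914]
force: [-4.1, -2.2, 4.9]
grip_width: 0.012
```

```bash
python3 -c "
from h import *
go(.5358,.2053,.0012,-.914);print(ctrl.get_obs()['moment'])"
```

```text
cm [ 0.02  0.   -0.02] turn -0.0 | at [0.5358 0.2056 0.0012] [-1.571  0.    -0.914] t 18.4 w 0.012 F [-4.1 -2.2  4.9]
[-0.2719193   0.94359488 -0.03374973]
```

It reached the floor height with bench contact. Release and rise.

Emit:
jog_arm:
  targets:
    - [2,[0,0,0],0]
    - [4,[0,0,0],0]
    - [5,[0,0,0],0]
    - [5,[0,0,0],0]
    - [5,[0,-3,0],0]
    - [5,[0,-7,0],0]
    - [5,[0,-11,0],0]
    - [5,[4,-11,-4],0]
    - [5,[8,-11,-8],0]
    - [5,[12,-11,-12],0]

```text
time_s: 19.35
ee_pos: [0.5161, 0.0555, 0.1109]
eef_rot: [-1.57, -0.0, -0.913]
force: [0.9, 0.3, -0.4]
grip_width: 0.0499
```

Emit:
jog_arm:
  targets:
    - [5,[5,0,-5],0]
    - [5,[10,0,-10],0]
    - [5,[14,0,-12],0]
    - [5,[18,0,-12],0]
    - [5,[18,0,-12],0]

```text
time_s: 19.85
ee_pos: [0.5319, -0.1627, 0.1108]
eef_rot: [-1.57, -0.001, -0.917]
force: [-0.6, 0.6, 0.2]
grip_width: 0.0498
```

```bash
python3 - <<'E'
from h import *
go(.5358,.2053,.05,-.914)
t=shot('top');d=shot('side')
u,v=map(int,proj(t,[.56,0.2,.02]));b=cv2.resize(t['img'][v-33:v+34,u-33:u+34],(402,402),interpolation=2)
print('crop',u-33,v-33)
u,v=map(int,proj(d,[.56,0.2,.02]));a=cv2.resize(d['img'][v-33:v+34,u-33:u+34],(398,402),interpolation=2)
cv2.imwrite('pics/seat.png',np.hstack([a,b])[...,::-1])
P=pts(t).reshape(-1,3);q=P[(abs(P[:,0]-.64)<.03)&(abs(P[:,1]-.213)<.03)&(P[:,2]>.06)&(P[:,2]<.09)];print('pin',len(q),q.mean(0),np.ptp(q,axis=0))
s=(abs(P[:,0]-.536)<.03)&(abs(P[:,1]-.206)<.03)&(P[:,2]>.04)&(P[:,2]<.1);print('lug',P[s].mean(0),s.sum())
E
```

```text
cm [-28.97   6.08  22.69] turn -0.003 | at [ 0.5319 -0.1627  0.1108] [-1.57e+00 -1.00e-03 -9.17e-01] t 19.9 w 0.0498 F [-0.6  0.6  0.2]
crop 181 147
pin 19 [0.64095519 0.21349663 0.06577293] [0.01377754 0.01175737 0.01051506]
lug [0.53467404 0.20603049 0.04953113] 59
```

View pics/seat.png

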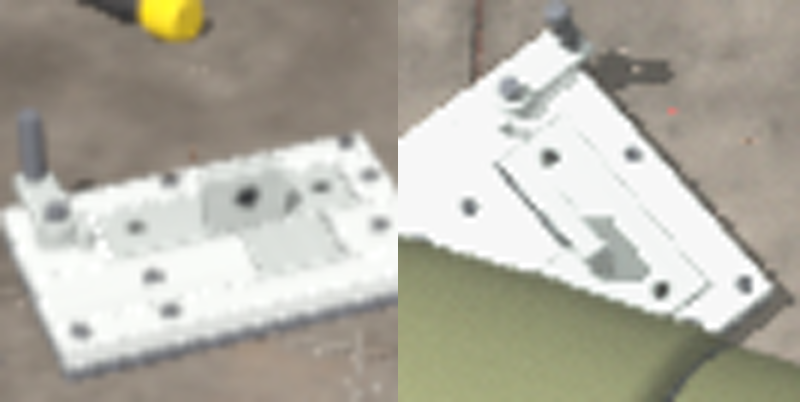

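Seated: the plate is flush with even thin gaps all round (right half), only the lug stands out (595–645, 215–280); the depth reads its top at 49.5 mm (48 expected). Pin top is at (0.641, 0.2135). Now the keeper.

```bash
python3 -c "
from h import *
go(.641,.2135,.11,.657)"
```

```text
cm [-2.312e+01  3.000e-02  3.147e+01] turn -1.574 | at [ 0.5318 -0.1614  0.1103] [-1.571 -0.    -0.917] t 19.9 w 0.05 F [ 0.   0.7 -0.7]
```

Emit:
jog_arm:
  targets:
    - [5,[-23.1,0,31.5],-1.574]
    - [5,[-23.1,0,31.5],-1.574]
    - [5,[-23.1,0,31.5],-1.574]
    - [5,[-23.1,0,31.5],-1.574]
    - [5,[-23.1,0,31.5],-1.574]
    - [5,[-23.1,0,31.5],-1.574]
    - [5,[-23.1,0,31.5],-1.574]
    - [5,[-23.1,0,31.5],-1.574]
    - [5,[-23.1,0,31.5],-1.574]
    - [5,[-23.1,0,31.5],-1.574]

```text
time_s: 20.95
ee_pos: [0.6388, 0.2188, 0.1101]
eef_rot: [-1.57, 0.001, 0.595]
force: [0.4, -0.3, 0.5]
grip_width: 0.0497
```

Emit:
jog_arm:
  targets:
    - [5,[-23.1,0,31.5],-1.574]

```text
time_s: 21.05
ee_pos: [0.5941, 0.2332, 0.109]
eef_rot: [-1.571, 0.001, 0.74]
force: [-0.2, 1.6, 0.1]
grip_width: 0.0498
```

That second row was a slip of mine (targets are relative to the call's start); it moved harmlessly in the air. Correct it.

```bash
python3 -c "
from h import *
go(.641,.2135,.11,.657)"
```

```text
cm [ 2.14 -0.1  -4.62] turn 0.083 | at [0.5941 0.2332 0.109 ] [-1.571e+00  1.000e-03  7.400e-01] t 21.1 w 0.0498 F [-0.2  1.6  0.1]
```

Emit:
jog_arm:
  targets:
    - [5,[2.1,0,-4.6],0.083]
    - [5,[2.1,0,-4.6],0.083]
    - [5,[2.1,0,-4.6],0.083]
    - [5,[2.1,0,-4.6],0.083]

```text
time_s: 21.45
ee_pos: [0.6393, 0.2145, 0.1113]
eef_rot: [-1.571, -0.001, 0.654]
force: [0.4, 0.7, 0.5]
grip_width: 0.0498
```

```bash
python3 -c "
from h import *
go(.641,.2135,.013,.657)"
```

```text
cm [ 0.07  9.83 -0.18] turn -0.003 | at [0.6393 0.2145 0.1113] [-1.571e+00 -1.000e-03  6.540e-01] t 21.4 w 0.0498 F [0.4 0.7 0.5]
```

Emit:
jog_arm:
  targets:
    - [5,[0,3,-0.2],0]
    - [5,[0,6,-0.2],0]
    - [5,[0,8,-0.2],0]
    - [5,[0,9,-0.2],0]
    - [5,[0,9.7,-0.2],0]
    - [5,[0,9.7,-0.2],0]

```text
time_s: 22.05
ee_pos: [0.6406, 0.2123, 0.0137]
eef_rot: [-1.571, -0.0, 0.653]
force: [-0.8, 0.3, -0.0]
grip_width: 0.05
```

Emit:
jog_arm:
  targets:
    - [0.5,[0,0,0],0]
    - [0.5,[0,0,0],0]
    - [0.5,[0,0,0],0]
    - [0.5,[0,0,0],0]
    - [0.5,[0,0,0],0]
    - [0.5,[0,0,0],0]
    - [0.5,[0,0,0],0]
    - [0.5,[0,0,0],0]
  grip_force: 8

```text
time_s: 22.85
ee_pos: [0.6409, 0.2119, 0.0138]
eef_rot: [-1.571, -0.0, 0.653]
force: [0.9, -0.1, 2.5]
grip_width: 0.0116
```

```bash
python3 - <<'E'
from h import *
go(.641,.2135,.013,.657)
o=ctrl.get_obs();p=np.array(o['ee_pos'][:2])*1000;a=o['eef_rot'][2]
piv=np.array([619.3,240.8]);r=p-piv;print(r,np.linalg.norm(r));th0=np.arctan2(r[1],r[0])
print('keeper',th0+2*np.pi-.657-np.pi)
end=.657+np.pi-2*np.pi
for k in range(1,13):
    th=th0+(end-th0)*k/12;q=piv+38*np.array([np.cos(th),np.sin(th)])-p
    print(k,np.round([(q[0]*np.cos(a)+q[1]*np.sin(a))/10,(-q[0]*np.sin(a)+q[1]*np.cos(a))/10],2),'turn',round(th0-th,3))
E
```

```text
cm [0.11 0.08 0.12] turn -0.004 | at [0.6409 0.2119 0.0138] [-1.571 -0.     0.653] t 22.9 w 0.0116 F [ 0.9 -0.1  2.5]
[ 21.55633716 -28.87188272] 36.03139303159738
keeper 1.5551309924938854
1 [-0.49 -0.16] turn 0.13
2 [-0.97 -0.06] turn 0.259
3 [-1.44  0.1 ] turn 0.389
4 [-1.88  0.32] turn 0.518
5 [-2.29  0.6 ] turn 0.648
6 [-2.66  0.93] turn 0.778
7 [-2.98  1.3 ] turn 0.907
8 [-3.25  1.71] turn 1.037
9 [-3.47  2.15] turn 1.166
10 [-3.63  2.61] turn 1.296
11 [-3.72  3.1 ] turn 1.426
12 [-3.76  3.59] turn 1.555
```

Pin held (11.6 mm). Swing along the arc.

Emit:
jog_arm:
  targets:
    - [0.5,[-0.5,-0.1,0],0.13]
    - [0.5,[-1.0,0,0],0.26]
    - [0.5,[-1.45,0.1,0],0.39]
    - [0.5,[-1.9,0.35,0],0.52]
    - [0.5,[-2.3,0,0.6],0.65]
    - [0.5,[-2.3,0,0.6],0.65]
  grip_force: 8

```text
time_s: 23.45
ee_pos: [0.6178, 0.2022, 0.013]
eef_rot: [-1.572, 0.002, -0.0]
force: [-0.3, -3.9, -3.9]
grip_width: 0.0119
```

In the first four rows I put the sideways shift into the wrong slot (the tool dipped 3.5 mm at most, still above the arm). The end row was right. Recompute the rest.

```bash
python3 - <<'E'
from h import *
go(.641,.2135,.013,.657)
o=ctrl.get_obs();p=np.array(o['ee_pos'][:2])*1000;a=o['eef_rot'][2]
piv=np.array([619.3,240.8]);r=p-piv;print(r,np.linalg.norm(r));th0=np.arctan2(r[1],r[0])
end=.657+np.pi-2*np.pi;print('left',th0-end)
for k in range(1,8):
    th=th0+(end-.06-th0)*k/7;q=piv+38*np.array([np.cos(th),np.sin(th)])-p
    print(k,np.round([(q[0]*np.cos(a)+q[1]*np.sin(a))/10,0,(-q[0]*np.sin(a)+q[1]*np.cos(a))/10],2),'turn',round(th0-th,3))
E
```

```text
cm [2.32 0.   1.13] turn -0.657 | at [0.6178 0.2022 0.013 ] [-1.572  0.002 -0.   ] t 23.4 w 0.0119 F [-0.3 -3.9 -3.9]
[ -1.54874055 -38.61349241] 38.644538985747815
left 0.8737090214772627
1 [-0.5   0.    0.12] turn 0.133
2 [-0.99  0.    0.24] turn 0.267
3 [-1.46  0.    0.42] turn 0.4
4 [-1.91  0.    0.67] turn 0.534
5 [-2.31  0.    0.97] turn 0.667
6 [-2.68  0.    1.33] turn 0.8
7 [-2.99  0.    1.72] turn 0.934
```

Emit:
jog_arm:
  targets:
    - [0.5,[-0.5,0,0.1],0.13]
    - [0.5,[-1.0,0,0.25],0.26]
    - [0.5,[-1.45,0,0.4],0.4]
    - [0.5,[-1.9,0,0.65],0.53]
    - [0.5,[-2.3,0,0.95],0.67]
    - [0.5,[-2.65,0,1.3],0.8]
    - [0.5,[-2.85,0,1.5],0.86]
    - [0.5,[-3.0,0,1.7],0.92]
    - [0.5,[-3.0,0,1.7],0.92]
  grip_force: 8

```text
time_s: 24.35
ee_pos: [0.5873, 0.2187, 0.013]
eef_rot: [-1.575, 0.001, -0.917]
force: [-7.2, -7.8, 2.7]
grip_width: 0.0121
```

```bash
python3 - <<'E'
from h import *
go(.589,.2176,.013,-.914)
o=ctrl.get_obs();r=np.array(o['ee_pos'][:2])*1000-[619.3,240.8];print(r,np.hypot(*r),'keeper',np.arctan2(r[1],r[0])-.657+np.pi)
E
```

```text
cm [ 0.19 -0.    0.07] turn -0.003 | at [0.5873 0.2187 0.013 ] [-1.575e+00  1.000e-03 -9.170e-01] t 24.4 w 0.0121 F [-7.2 -7.8  2.7]
[-31.99724109 -22.11305376] 38.89486577470884 keeper -0.052277264790571376
```

Emit:
jog_arm:
  targets:
    - [0.5,[-0.2,0,-0.1],0]
    - [0.5,[-0.4,0,-0.1],0]
    - [0.5,[-0.6,0,-0.1],0]
    - [0.5,[-0.6,0,-0.1],0]

```text
time_s: 24.75
ee_pos: [0.5849, 0.2217, 0.0131]
eef_rot: [-1.572, -0.003, -0.915]
force: [6.8, -14.1, -6.5]
grip_width: 0.0192
```

```bash
python3 - <<'E'
from h import *
go(.589,.2176,.013,-.914)
o=ctrl.get_obs();r=np.array(o['ee_pos'][:2])*1000-[619.3,240.8];print(r,np.hypot(*r),'keeper',np.arctan2(r[1],r[0])-.657+np.pi, 'jig y force',np.dot(o['force'][:2],[-.61,.79]))
E
```

```text
cm [0.57 0.01 0.07] turn -0.001 | at [0.5849 0.2217 0.0131] [-1.572 -0.003 -0.915] t 24.8 w 0.0192 F [  6.8 -14.1  -6.5]
[-34.36596323 -19.10169704] 39.31786182488594 keeper -0.14969038708995175 jig y force -15.23838567914842
```

Resistance of 15 N with the jaw pushed open: the keeper is on its stop. Back off, open, rise and clear.

Emit:
jog_arm:
  targets:
    - [2.5,[0.3,0,0],0]
    - [4.5,[0.5,0,0],0]
    - [4.5,[0.5,0,0],0]
    - [4.5,[0.5,0,0],0]
    - [4.5,[0.5,-3,0],0]
    - [4.5,[0.5,-7,0],0]
    - [4.5,[0.5,-11,0],0]
    - [4.5,[4,-11,-4],0]
    - [4.5,[8,-11,-8],0]
    - [4.5,[12,-11,-12],0]

```text
time_s: 25.75
ee_pos: [0.5635, 0.0706, 0.124]
eef_rot: [-1.57, -0.0, -0.915]
force: [1.1, 0.1, 0.3]
grip_width: 0.045
```

Emit:
jog_arm:
  targets:
    - [5,[5,0,-5],0]
    - [5,[10,0,-10],0]
    - [5,[14,0,-12],0]
    - [5,[18,0,-12],0]
    - [5,[22,0,-12],0]
    - [5,[22,0,-12],0]

```text
time_s: 26.35
ee_pos: [0.6036, -0.1798, 0.1234]
eef_rot: [-1.571, -0.001, -0.92]
force: [-0.2, -0.1, 0.6]
grip_width: 0.05
```

```bash
python3 - <<'E'
from h import *
go(.589,.2176,.013,-.914)
t=shot('top');P=pts(t).reshape(-1,3)
q=P[(abs(P[:,0]-.6)<.06)&(abs(P[:,1]-.213)<.045)&(P[:,2]>.057)&(P[:,2]<.09)];print('pin',len(q),q.mean(0),np.ptp(q,axis=0))
r=q.mean(0)[:2]*1000-[619.3,240.8];print('keeper',np.arctan2(r[1],r[0])-.657+np.pi,np.hypot(*r))
s=(abs(P[:,0]-.53)<.03)&(abs(P[:,1]-.206)<.03)&(P[:,2]>.04)&(P[:,2]<.057);print('lug',P[s].mean(0),s.sum())
u,v=map(int,proj(t,[.56,0.2,.02]));cv2.imwrite('pics/final.png',cv2.resize(t['img'][v-33:v+34,u-33:u+34],(402,402),interpolation=2)[...,::-1])
E
```

```text
cm [-32.5   11.04  22.92] turn -0.006 | at [ 0.6036 -0.1798  0.1234] [-1.571e+00 -1.000e-03 -9.200e-01] t 26.4 w 0.05 F [-0.2 -0.1  0.6]
pin 6 [0.59069016 0.21873538 0.06702613] [0.00463881 0.00923797 0.00463799]
keeper -5.272893709840076e-05 36.12991563459911
lug [nan nan nan] 0<stdin>:6: RuntimeWarning: Mean of empty slice.
  ret = um.true_divide(
```

The keeper pin reads at angle ≈ 0. The arm hides the lug from the top camera, so I check the bracket in the side view against the earlier seated picture.

```bash
python3 - <<'E'
from h import *
o=dict(np.load('last_side.npz'));d=shot('side')
for nm,c in(('seated',o),('now',d)):
    P=pts(c).reshape(-1,3);s=(abs(P[:,0]-.535)<.03)&(abs(P[:,1]-.206)<.025)&(P[:,2]>.03)&(P[:,2]<.06);print(nm,s.sum(),P[s].mean(0).round(4))
u,v=map(int,proj(d,[.53,.206,.03]))
A,B=[cv2.cvtColor(c['img'][v-10:v+15,u-12:u+16],cv2.COLOR_RGB2GRAY).astype(np.float32) for c in(o,d)]
print('shift px',cv2.phaseCorrelate(A,B),'mean diff',abs(A-B).mean())
E
```

```text
seated 99 [0.5341 0.2089 0.0412]
now 103 [0.5342 0.2093 0.0409]
shift px ((-0.011604282894190021, 0.5094146350453883), 0.9965678102970124) mean diff 0.19857143
```

The bracket has not moved (mean difference 0.2 grey levels). Hand in.

```bash
python3 -c "
from station import ctrl
print(ctrl.hand_in())"
```

```text
the job is handed in; nothing more can be done
None
```

The job is done and handed in at about 26.4 s of the 69 s; the station gave no verdict. I took the bracket from the stand by its lug, let it swing flat and released it lug up on the bench. I then regripped it by the lug's 12 mm faces, set it down in the jig cutout, and swung the keeper to its stop by its pin.

**Last checks**
- **Bracket:** it was flush with the strips, with even gaps all round. The lug top read 49.5 mm (48 expected), and its position in the side view did not change after the keeper was swung.
- **Keeper:** the pin resisted with about 15 N at the stop, and after release the top camera's depth put the keeper angle at about 0.
- **Robot:** clear of everything, with force readings near zero.
- **Nut, punch and pliers:** not approached, but I did not measure their positions afterwards.

**What disagreed or failed**
- The robot's reported height was about 44 mm lower than the gripper's true height in the camera depth. My first close missed the lug because of this, and I corrected for it from then on.
- The lug slipped out of the light grip just before I opened the fingers to lay it down; it still landed flat.
- I entered two jog rows wrongly, one extra move in the air and a 3.5 mm dip during the keeper swing. The force readings after both stayed low, and nothing was visibly disturbed.
- The final top view hid the lug, and the picture limit had been reached. The last bracket check therefore came from side-view numbers only.

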